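# Pin back the sprung clamp arm of a casting form

## Task

The model slab in the white casting form has set and its clamp has to come off. Take the slim pin out of the rack, push the sprung clamp arm back away from the form until it clears the hole in the metal block, and stand the pin fully down in that hole so that the arm rests against the pin and cannot swing back. Leave the stout pin in the rack and do not disturb the other things on the table.

Things in the scene. Friction and masses are not known exactly. Their poses are not given: they have to be found in the camera images.
- slim_pin_grip (a point): Centre of the slim pin's grip, a black square bar 24 x 24 mm, 46 mm tall, flats facing the pin's x and y. Loose steel pin, 0.2 kg, 120 mm long, upright: below the grip a round flange 48 mm across, 8 mm thick, then a round shank 16 mm thick, 66 mm long. This point is 97 mm above the foot, 23 mm below the top. It hangs by its flange in the rack; the other pin has a round knob.
- slim_pin_tip (a point): Centre of the slim pin's foot (its lowest point, chamfered over 5 mm); axes of the pin, z up along it.
- stout_pin_grip (a point): Centre of the round black knob (38 mm across, 30 mm tall) of the stout pin, which stands in the rack 100 mm from the slim one: shank 26 mm thick, too thick for the hole; flange 48 mm. It stays there. Either pin may be in either place of the rack.
- rack_top (a point): Centre of the upper face of the fixed plywood rack (80 mm in its x, 190 mm in its y, 80 mm tall). Two square 32 mm holes 50 mm either side along its y; the pins hang in them by their flanges, feet 14 mm above the table, and lift straight out.
- form_board: Grey board fixed to the table, 270 x 330 x 12 mm, origin at the centre of its underside, z up. On its +y part stands the white casting form (x from -95 to +95 mm, y from +55 to +155 mm, top 74 mm above the table, three short bars near its +y side up to 92 mm). The clamp arm lies on the -y side of the form.
- pivot (a point): On the clamp arm's vertical axis, 54 mm above the table (half the arm's height), at x -80, y 0 mm of the board; axes of the board. The pivot post has a cap 28 mm across, top 78 mm above the table.
- clamp_arm (a joint): Angle of the clamp arm, rad. 0: at rest along the board's +x, its pad on the form. Grows as it is pushed away from the form (clockwise from above), stop at 1.15; at q it points along (cos q, -sin q) in the board's axes. A spring turns it back to 0: 0.25 N m at 0, 0.25 N m more per radian. Held by the slim pin in the hole on its form side it rests at about 0.87.
- clamp_side (a point): On the form-facing side of the arm, 90 mm from the pivot, 54 mm above the table: where to push. x to the arm's tip, y out of this side. The arm is a dark steel bar 20 mm wide, 160 mm long from the pivot, 42 to 66 mm above the table. Its rubber pad stands out on this side 134 to 160 mm from the pivot; between pad and pivot 45 mm are free between bar and form at rest.
- pin_hole (a point): Centre of the pin hole's mouth, 40 mm above the table; axes of the board; 70 mm in x and -59 mm in y from the pivot. Hole 22 mm square, turned 0.9 rad clockwise, 28 mm deep, in a fixed aluminium block 56 x 56 x 28 mm. With the arm at 0.9, a slim pin at the hole's centre just touches the arm's form side, 90 mm from the pivot. The arm passes 2 mm above the block.
- bottle_mid (a point): Bystander: white bottle, 52 mm in diameter, 130 mm tall; point at mid height.
- filling_knife: Bystander: white plastic spatula 200 mm long lying flat on the table.
- tub_mid (a point): Bystander: grey mixing tub, 90 mm across, 70 mm tall; point at mid height.
Mind the look-alikes: they are no part of the job. What is shaped like the part that bears slim_pin_grip but purple or yellow is not meant.

How it is judged:
By the outcome, as a careful person would: the job done as asked, in the order asked, and still so for the second after the job is handed in, with the robot touching nothing.
It also fails if it takes over 43 s, if anything falls off the work surface, if the arm or the gripper's body presses on something with over 40 N, if the wrist force passes 120 N, or if a joint passes its speed limit or range.

## Robot

A 6-joint arm with a two-finger parallel gripper is mounted at the origin on the work surface. World frame = base frame: x ahead of the robot, y to its left, z up, the work surface at z = 0. Lengths are in m, angles in rad, forces in N, time in s.
With the tool pointing down it reaches from about 0.25 to 0.8 m from the base axis. Payload 3.9 kg.
Tool frame: the origin (TCP) lies at the very end of the fingers, on their centre line; the grasp point (between the pads) lies 19 mm behind it; x points along the fingers, z is the direction in which the jaws open and shut, and the axes are right-handed (so a half turn about x gives the same grasp; the last joint's range is limited). The gripper opens to 85 mm and grips with 20 to 120 N. Pads are 22 mm wide; open, the fingers measure 114 mm over their backs; the gripper's body (76 mm by 85 mm) begins 54 mm behind the grasp point. The pads swing forward as they close: fully open they stand 13 mm farther back than shut.
Start: joints at [-1.191, 0.26, -0.138, 1.173, 0, 1.571], TCP at [0.195, -0.488, 0.231] pointing down, gripper open.
Joint ranges: [-2.78, 2.78], [-0.83, 1.72], [-1.28, 1.37], [-1.9, 2.12], [-1.57, 1.48], [-3.14, 3.14]. Speed limits (rad/s): [2.57, 2.57, 3.14, 3.14, 3.14, 3.14].

## Interface

Orientations are given as a rotation vector (axis times angle).
In Python, from station import readout, eyes, close_job gives the robot as it stands.
- The arm moves only by the tool jog_arm, never from a script. Its argument "increments" is a list of rows, each a list of 3 entries, a list of its own where there are three numbers: the shift along the tool's x, y, z scaled (see below), then the turn, a rotation vector about the tool's x, y, z scaled (see below), then the closure, from 0 (fully open) to 1 (shut). A call has 1 to 10 rows; each row shifts and turns the commanded pose from where the row before left it, along the tool's axes as they then stand; what a row does not reach is not made up. The controller multiplies each number of a shift by 0.03 m and each number of a turn by 0.12 rad. A row lasts 1/10 s, in which the tool goes at most 50 mm and 8.59 degrees, less where a joint would pass 70% of its speed; a pose out of reach is approached as far as the arm can. A call with a number of a shift or a turn outside -1 to 1 is refused whole. A call with a gripper value outside its range is refused whole. The fingers move at their own pace and stop on an object; "force" is the grip in N (left out, the last holds). Time passes only in rows, so rows that do not move let the fingers close. It gives the time, the measured TCP pose, the force and the opening at its end, in the units of the state.
- readout.observe(): the state, without advancing time (a new reading comes with each control period).
- eyes.grab_frame(name): name is "side" or "top" or "wrist"; returns (picture, depth): 480x640x3 uint8, red, green, blue; 480x640 float32, m along the optical axis (not along the pixel's ray), 0 where there is no reading.
- eyes.calibration(name): a dict with "fx", "fy", "cx", "cy" (pixels), "rvec" (rotation vector, rad) and "tvec" (3), from world to camera coordinates, as OpenCV has them. Camera axes: x right, y down, z forward; pixel columns grow to the right and rows downward; lengths in m; the calibration is good to about 2 mm. A picture is of the moment at which its call begins: read the wrist's pose just before it. calibration takes no time and is no camera call; for the wrist camera it gives the pose at the moment of the call.
- close_job(): hands the job in, once; it reports no verdict.
Trained networks look in the newest picture that a camera, given by its name, has taken for a name from the list of things; names that differ only in an ending like _2 or _b are one class to them, and where a whole thing is asked for, a point or a joint stands for the part that bears it (a point fixed in the world has none). Each returns a list of dicts, best first, with "conf" (0 to 1); they miss things now and then, are a little off and sometimes report something else, mostly with a low value. They report only what shows in the picture. A call takes as long as a camera call. They do not tell look-alikes from the thing itself.
- eyes.silhouettes(camera, thing): "mask" (480x640 bool, what is visible of it).
- eyes.spot_point(camera, thing): "position" ([x, y, z] in m, in the coordinates of the camera as it stood for that picture, good to about 4 mm: a listed point, or the origin of a listed thing).
The state is a dict: "time": time; "joint_pos": joint angles; "joint_velocities": joint speeds; "joint_efforts": joint torques, N m; "tool_pos": TCP position; "eef_rot": TCP orientation; "ft_force": force on the tool from outside, world axes, zero at the start; "ft_torque": the same for the moment, N m; "grip_width": finger opening in m.
Only numpy, scipy, OpenCV 4.12 (cv2) and the standard library are available. Lean on these libraries where they do the work, as an engineer would, in place of code of your own. Each camera call takes 0.05 s, during which the arm holds its last target. There are 200 camera calls.

## Working session

There is one attempt and no reset: what is moved stays moved. The work goes in short steps, Python scripts to look and compute and a tool call to move; the robot and the scene stay as the last step left them, time stands still between calls to the robot, and variables do not carry over. Pictures are saved under pics/ and viewed, about 8 in all and at most 12, crops included, and the job is handed in when it is done.

Besides the shell and the picture viewer there is one more tool, called after "Call:" in YAML: its name, and indented under it one key for each argument. jog_arm: Moves the arm, as the interface text tells. Shifts and turns lie within -1 to 1; 1 stands for 0.03 m of shift or 0.12 rad of turn. Its arguments: {"type":"object","properties":{"increments":{"type":"array"},"force":{"type":"number"}},"required":["increments"]}

```bash
ls; mkdir -p pics; cat > h.py <<'E'
import numpy as np, cv2
from scipy.spatial.transform import Rotation as R
from station import readout, eyes, close_job
def w(cam,p):
    c=eyes.calibration(cam); return R.from_rotvec(c["rvec"]).as_matrix().T@(np.array(p)-np.array(c["tvec"]))
def px(cam,P):
    c=eyes.calibration(cam); q=R.from_rotvec(c["rvec"]).as_matrix()@np.array(P)+np.array(c["tvec"])
    return [int(c["fx"]*q[0]/q[2]+c["cx"]),int(c["fy"]*q[1]/q[2]+c["cy"])]
def spots(cam,names,n=3):
    for t in names:
        for d in eyes.spot_point(cam,t)[:n]:
            P=w(cam,d["position"]); print(cam,t,round(d["conf"],2),P.round(3),px(cam,P),{k:np.round(v,3) for k,v in d.items() if k not in("conf","position")})
def shot(cam,f):
    im,d=eyes.grab_frame(cam); cv2.imwrite("pics/"+f,im[...,::-1]); return im,d
E
python3 - <<'E'
from h import *
s=readout.observe(); print(s["time"],s["tool_pos"],s["eef_rot"])
a,_=shot("top","top.png"); b,_=shot("side","side.png")
eyes.grab_frame("top"); 
spots("top",["slim_pin_grip","stout_pin_grip","rack_top","form_board","pivot","clamp_side","pin_hole"])
spots("side",["slim_pin_grip","stout_pin_grip","rack_top","pin_hole","pivot"],2)
print(R.from_rotvec(s["eef_rot"]).as_matrix().round(2)); print(readout.observe()["time"])
E
```

```text
pics
0.0 [ 0.19437767 -0.48694048  0.23046724] [ 0.92620427  1.36692433 -0.9243703 ]
top slim_pin_grip 0.85 [ 0.583 -0.347  0.114] [471, 218] {}
top slim_pin_grip 0.64 [ 0.632 -0.47   0.101] [520, 193] {}
top slim_pin_grip 0.59 [ 0.514 -0.445  0.1  ] [519, 245] {}
top stout_pin_grip 0.74 [ 0.575 -0.248  0.105] [426, 227] {}
top rack_top 0.74 [ 0.575 -0.295  0.078] [445, 228] {}
top form_board 0.8 [ 0.581  0.16  -0.003] [249, 252] {}
top pivot 0.58 [0.504 0.162 0.049] [247, 280] {}
top clamp_side 0.8 [0.593 0.168 0.055] [242, 242] {}
top clamp_side 0.42 [ 0.58  -0.348  0.112] [472, 219] {}
top pin_hole 0.73 [0.57  0.095 0.041] [275, 250] {}
side slim_pin_grip 0.6 [ 0.58  -0.341  0.108] [362, 165] {}
side slim_pin_grip 0.51 [ 0.512 -0.445  0.096] [397, 155] {}
side stout_pin_grip 0.74 [ 0.569 -0.244  0.104] [352, 187] {}
side rack_top 0.67 [ 0.576 -0.295  0.082] [356, 182] {}
side pin_hole 0.87 [0.567 0.103 0.04 ] [294, 291] {}
side pin_hole 0.32 [ 0.569 -0.246  0.104] [352, 186] {}
side pivot 0.81 [0.496 0.16  0.059] [310, 313] {}
[[-0.    0.93  0.37]
 [ 0.    0.37 -0.93]
 [-1.    0.   -0.  ]]
0.75
```

View pics/top.png

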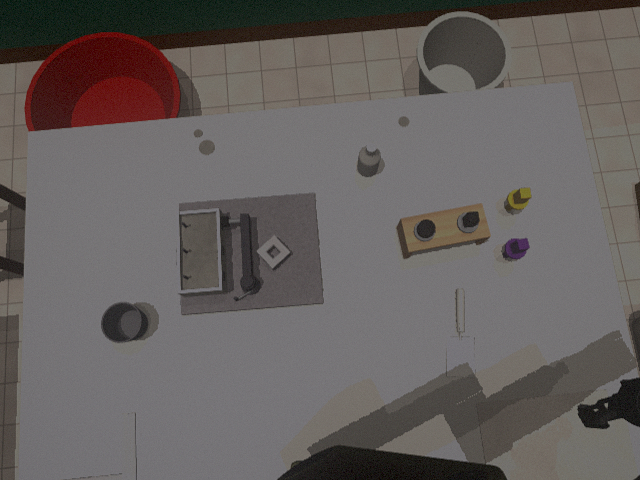

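View pics/side.png

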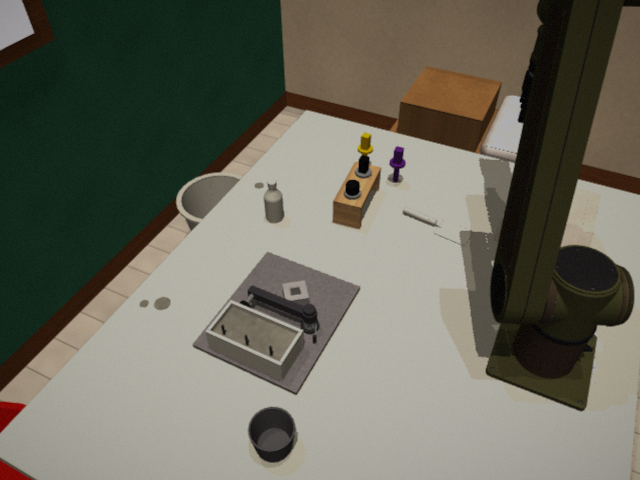

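Candidates for the slim pin in the top view: the black square grip in the rack (471,218), the round knob (426,227, stout), yellow (519,197) and purple (515,248). I choose (471,218). Next come a crop to check it, the yaws, and the bystanders.

```bash
python3 - <<'E'
from h import *
im,d=shot("top","t2.png")
c=eyes.calibration("top"); M=R.from_rotvec(c["rvec"]).as_matrix(); t=np.array(c["tvec"])
def onplane(u,v,z):
    r=M.T@np.array([(u-c["cx"])/c["fx"],(v-c["cy"])/c["fy"],1]); o=-M.T@t; return (o+r*(z-o[2])/r[2])[:2]
for n,z in [("form_board",.012),("pin_hole",.04),("rack_top",.08),("slim_pin_grip",.12),("clamp_arm",.066)]:
    for k in eyes.silhouettes("top",n)[:2]:
        ys,xs=np.nonzero(k["mask"]); P=np.array([onplane(u,v,z) for u,v in zip(xs,ys)],np.float32)
        r=cv2.minAreaRect(P); print(n,round(k["conf"],2),len(xs),np.round(r[0],4),np.round(r[1],3),round(r[2],1))
spots("top",["form_board","pin_hole","pivot","bottle_mid","tub_mid","filling_knife"],1)
a=cv2.resize(im[180:280,400:540],(700,500),interpolation=cv2.INTER_CUBIC)
cv2.imwrite("pics/c1.png",a[...,::-1])
print(readout.observe()["time"])
E
```

```text
form_board 0.7 15851 [0.5793 0.1616] [0.339 0.274] 89.2
pin_hole 0.72 15882 [0.5726 0.1585] [0.332 0.266] 89.1
rack_top 0.78 2330 [ 0.572 -0.288] [0.091 0.204] 5.9
slim_pin_grip 0.84 417 [ 0.5062 -0.4284] [0.056 0.044] 84.3
slim_pin_grip 0.76 460 [ 0.6164 -0.453 ] [0.062 0.049] 89.7
clamp_arm 0.62 794 [0.5703 0.1769] [0.178 0.065] 1.7
top form_board 0.86 [0.583 0.16  0.   ] [249, 251] {}
top pin_hole 0.74 [0.568 0.1   0.041] [273, 251] {}
top pivot 0.74 [0.501 0.161 0.051] [248, 281] {}
top bottle_mid 0.92 [ 0.768 -0.144  0.063] [368, 157] {}
top tub_mid 0.71 [0.438 0.442 0.041] [125, 322] {}
top filling_knife 0.82 [ 0.346 -0.316 -0.   ] [461, 331] {}
1.35
```

View pics/c1.png

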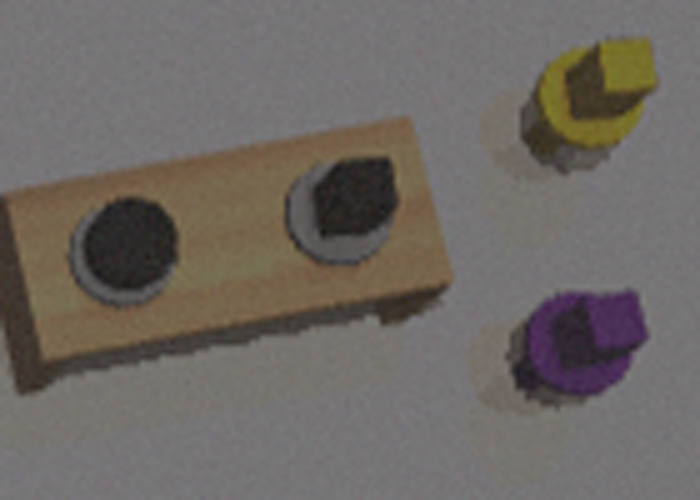

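The crop shows the slim pin: black square grip at crop (355,195), round stout knob at (130,243), yellow and purple outside the rack. Going above it.

Call:
jog_arm:
  increments:
    - [[-0.33, 0, 0], [0.78, 0, 0], 0]
    - [[-0.33, 0, 0], [0.78, 0, 0], 0]
    - [[-0.33, 0, 0], [0.78, 0, 0], 0]
    - [[0, 0.95, -0.25], [0, 0, 0], 0]
    - [[0, 0.95, -0.25], [0, 0, 0], 0]
    - [[0, 0.95, -0.25], [0, 0, 0], 0]
    - [[0, 0.95, -0.25], [0, 0, 0], 0]
    - [[0, 0.95, -0.25], [0, 0, 0], 0]
    - [[0, 0.95, -0.25], [0, 0, 0], 0]
    - [[0, 0.95, -0.25], [0, 0, 0], 0]

```text
time: 2.35
tool_pos: [0.3891, -0.4151, 0.261]
eef_rot: [1.136, 1.254, -1.136]
ft_force: [-0.0, -0.6, 0.2]
grip_width: 0.085
```

Call:
jog_arm:
  increments:
    - [[0, 0.95, -0.25], [0, 0, 0], 0]
    - [[0, 0.95, -0.25], [0, 0, 0], 0]
    - [[0, 0.95, -0.25], [0, 0, 0], 0]
    - [[0, 0.95, -0.25], [0, 0, 0], 0]
    - [[0, 0.95, -0.25], [0, 0, 0], 0]
    - [[0, 0.95, -0.25], [0, 0, 0], 0]
    - [[0, 0.5, -0.25], [0, 0, 0], 0]
    - [[0, 0, 0], [0, 0, 0], 0]

```text
time: 3.15
tool_pos: [0.5693, -0.3436, 0.2603]
eef_rot: [1.134, 1.256, -1.134]
ft_force: [-0.5, -0.4, 1.0]
grip_width: 0.0854
```

```bash
python3 - <<'E'
from h import *
s=readout.observe(); print(s["time"],s["tool_pos"],s["joint_pos"],s["ft_force"]);print(R.from_rotvec(s["eef_rot"]).as_matrix().round(3))
shot("wrist","w1.png"); spots("wrist",["slim_pin_grip","stout_pin_grip","rack_top","slim_pin_tip"],2)
c=eyes.calibration("wrist"); print((-R.from_rotvec(c["rvec"]).as_matrix().T@np.array(c["tvec"])).round(3))
E
```

```text
3.15 [ 0.56933214 -0.34364937  0.26028493] [-5.43219840e-01  5.05981983e-01  3.17582820e-01  1.38307385e+00
  3.25547153e-04  2.49666860e+00] [-0.47296405 -0.4190119   0.98888512]
[[-0.     0.995  0.102]
 [ 0.001  0.102 -0.995]
 [-1.    -0.    -0.001]]
wrist slim_pin_grip 0.97 [ 0.625 -0.474  0.098] [482, 165] {}
wrist slim_pin_grip 0.81 [ 0.579 -0.349  0.106] [332, 205] {}
wrist stout_pin_grip 0.68 [ 0.57  -0.242  0.103] [209, 201] {}
wrist rack_top 0.57 [ 0.573 -0.3    0.081] [279, 200] {}
wrist rack_top 0.41 [ 0.34  -0.309  0.001] [282, 360] {}
wrist slim_pin_tip 0.95 [ 0.629 -0.469  0.005] [441, 153] {}
wrist slim_pin_tip 0.86 [ 0.509 -0.445  0.001] [402, 250] {}
[ 0.638 -0.338  0.403]
```

View pics/w1.png

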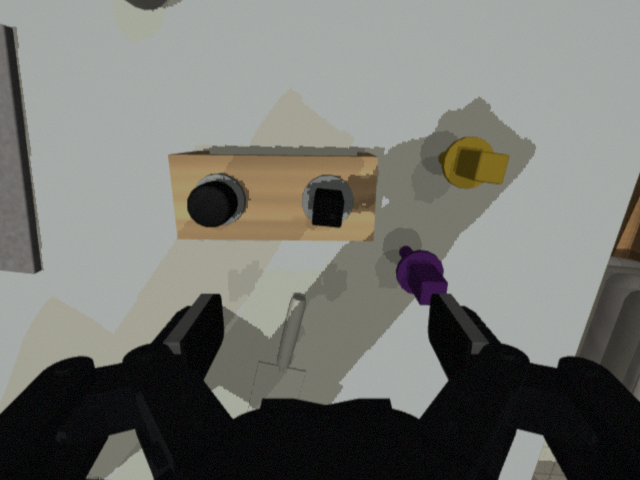

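The wrist view shows the rack with the slim square grip at (328,207) and the knob at (212,204), with yellow and purple outside. I'll measure the grip's top face from depth.

```bash
cat >> h.py <<'E'
def cloud(cam):
    im,d=eyes.grab_frame(cam); c=eyes.calibration(cam); v,u=np.mgrid[:480,:640]
    p=np.stack([(u-c["cx"])*d/c["fx"],(v-c["cy"])*d/c["fy"],d],-1)-np.array(c["tvec"])
    P=p@R.from_rotvec(c["rvec"]).as_matrix(); P[d==0]=9; return im,P
def face(P,xy,r,z0,z1):
    m=(np.hypot(P[...,0]-xy[0],P[...,1]-xy[1])<r)&(P[...,2]>z0)&(P[...,2]<z1); Q=P[m]
    return Q,cv2.minAreaRect(Q[:,:2].astype(np.float32))
E
python3 - <<'E'
from h import *
im,P=cloud("wrist")
for z0,z1,r in[(.12,.145,.04),(.084,.098,.04)]:
    Q,b=face(P,(.58,-.346),r,z0,z1); print(len(Q),np.median(Q,0).round(4),np.round(b[0],4),np.round(b[1],4),b[2])
E
```

```text
951 [ 0.5819 -0.343   0.1333] [ 0.5805 -0.343 ] [0.024  0.0243] 89.64120483398438
1056 [ 0.5902 -0.3416  0.0875] [ 0.5812 -0.3427] [0.0459 0.0471] 22.754554748535156
```

Call:
jog_arm:
  increments:
    - [[0, 0.39, 0], [0.85, 0, 0], 0]
    - [[0.9, 0, 0], [0, 0, 0], 0]
    - [[0.9, 0, 0], [0, 0, 0], 0]
    - [[0.9, 0, 0], [0, 0, 0], 0]
    - [[0.9, 0, 0], [0, 0, 0], 0]
    - [[0.9, 0, 0], [0, 0, 0], 0]
    - [[0.9, 0, 0], [0, 0, 0], 0]
    - [[0.13, 0, 0], [0, 0, 0], 0]
    - [[0, 0, 0], [0, 0, 0], 0]

```text
time: 4.35
tool_pos: [0.5784, -0.3439, 0.0947]
eef_rot: [1.212, 1.209, -1.213]
ft_force: [-0.3, -0.1, 0.3]
grip_width: 0.0854
```

Call:
jog_arm:
  force: 100
  increments:
    - [[0, 0.08, 0], [0, 0, 0], 0]
    - [[0, 0, 0], [0, 0, 0], 1]
    - [[0, 0, 0], [0, 0, 0], 1]
    - [[0, 0, 0], [0, 0, 0], 1]
    - [[0, 0, 0], [0, 0, 0], 1]
    - [[0, 0, 0], [0, 0, 0], 1]
    - [[0, 0, 0], [0, 0, 0], 1]
    - [[0, 0, 0], [0, 0, 0], 1]

```text
time: 5.15
tool_pos: [0.5823, -0.344, 0.0957]
eef_rot: [1.211, 1.207, -1.211]
ft_force: [-1.0, 0.1, 4.2]
grip_width: 0.0229
```

Call:
jog_arm:
  increments:
    - [[-0.95, 0, 0], [0, 0, 0], 1]
    - [[-0.95, 0, 0], [0, 0, 0], 1]
    - [[-0.95, 0, 0], [0, 0, 0], 1]
    - [[-0.95, 0, 0], [0, 0, 0], 1]
    - [[-0.95, 0, 0], [0, 0, 0], 1]
    - [[0, 0, -0.5], [0, 0, 0], 1]
    - [[0, 0, -0.9], [0, 0, 0], 1]
    - [[0, 0, -0.9], [0, 0, 0], 1]
    - [[0, 0, -0.9], [0, 0, 0], 1]
    - [[0, 0, -0.9], [0, 0, 0], 1]

```text
time: 6.15
tool_pos: [0.581, -0.2187, 0.2354]
eef_rot: [1.211, 1.212, -1.213]
ft_force: [0.5, 0.8, -2.4]
grip_width: 0.023
```

Call:
jog_arm:
  increments:
    - [[0, 0, -0.9], [0, 0, 0], 1]
    - [[0, 0, -0.9], [0, 0, 0], 1]
    - [[0, 0, -0.9], [0, 0, 0], 1]
    - [[0, 0, -0.9], [0, 0, 0], 1]
    - [[0, 0, -0.9], [0, 0, 0], 1]
    - [[0, 0, -0.9], [0, 0, 0], 1]
    - [[0, 0, -0.9], [0, 0, 0], 1]
    - [[0, 0, -0.9], [0, 0, 0], 1]
    - [[0, 0, -0.9], [0, 0, 0], 1]
    - [[0, 0, -0.9], [0, 0, 0], 1]

```text
time: 7.15
tool_pos: [0.5821, 0.0275, 0.2365]
eef_rot: [1.195, 1.244, -1.174]
ft_force: [0.4, -0.4, -2.0]
grip_width: 0.023
```

Call:
jog_arm:
  increments:
    - [[0, 0, -0.9], [0, 0, 0], 1]
    - [[0, 0, -0.9], [0, 0, 0], 1]
    - [[0, 0, 0], [0, 0, 0], 1]
    - [[0, 0, 0], [0, 0, 0], 1]

```text
time: 7.55
tool_pos: [0.5823, 0.0557, 0.2393]
eef_rot: [1.182, 1.274, -1.136]
ft_force: [-0.2, -0.6, -1.3]
grip_width: 0.0229
```

```bash
python3 - <<'E'
from h import *
s=readout.observe(); print(s["time"],s["tool_pos"],s["joint_pos"].round(2) if hasattr(s["joint_pos"],'round') else s["joint_pos"],s["grip_width"])
print(R.from_rotvec(s["eef_rot"]).as_matrix().round(3))
im,P=cloud("wrist"); cv2.imwrite("pics/w2.png",im[...,::-1]); np.save("P2.npy",P)
spots("wrist",["pin_hole","clamp_side","pivot","slim_pin_tip","slim_pin_grip","form_board"],1)
for nm,xy,r,a,b in [("block",(.569,.101),.042,.036,.046),("cap",(.5,.161),.025,.07,.085)]:
    Q,q=face(P,xy,r,a,b); print(nm,len(Q),np.median(Q,0).round(4),np.round(q[0],4),np.round(q[1],4),q[2])
Q,q=face(P,s["tool_pos"][:2],.06,.1,.26); 
lo=Q[Q[:,2]<.2]; print(len(lo),[(z,lo[abs(lo[:,2]-z)<.005][:,:2].mean(0).round(4)) for z in(.15,.165,.18,.19)])
E
```

```text
7.55 [0.58234573 0.05568696 0.23926187] [0.07 0.36 0.03 1.24 0.04 3.14] 0.02291500554951021
[[-0.003  0.997  0.075]
 [ 0.039  0.075 -0.996]
 [-0.999 -0.    -0.04 ]]
wrist pin_hole 0.97 [0.57  0.098 0.043] [290, 216] {}
wrist clamp_side 0.88 [0.592 0.173 0.055] [211, 190] {}
wrist pivot 0.68 [0.498 0.163 0.046] [225, 278] {}
wrist slim_pin_tip 0.58 [0.579 0.061 0.159] [322, 247] {}
wrist slim_pin_grip 0.77 [0.582 0.051 0.25 ] [336, 311] {}
wrist form_board 0.92 [0.579 0.16  0.001] [240, 195] {}
block 2556 [0.5684 0.1015 0.0394] [0.5674 0.1019] [0.0562 0.0567] 37.33627700805664
cap 632 [0.4999 0.1612 0.0773] [0.4992 0.1621] [0.0271 0.0268] 19.36563491821289
85 [(0.15, array([nan, nan])), (0.165, array([0.5873, 0.0596])), (0.18, array([nan, nan])), (0.19, array([nan, nan]))]<stdin>:9: RuntimeWarning: Mean of empty slice.
  ret = um.true_divide(
```

View pics/w2.png

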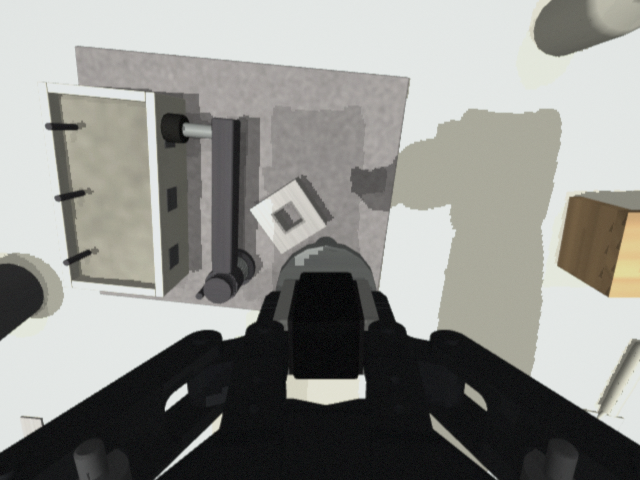

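w2 shows the block hole at (288,217), the arm at (225,200) with the gap to the form left of it, and the pin held below the gripper. Joint 6 has reached its limit, so turning clockwise won't work. I'll turn the tool half a turn the other way, which gives the same grasp symmetry.

Call:
jog_arm:
  increments:
    - [[0, 0, 0], [-1, 0, 0], 1]
    - [[0, 0, 0], [-1, 0, 0], 1]
    - [[0, 0, 0], [-1, 0, 0], 1]
    - [[0, 0, 0], [-1, 0, 0], 1]
    - [[0, 0, 0], [-1, 0, 0], 1]
    - [[0, 0, 0], [-1, 0, 0], 1]
    - [[0, 0, 0], [-1, 0, 0], 1]
    - [[0, 0, 0], [-1, 0, 0], 1]
    - [[0, 0, 0], [-1, 0, 0], 1]
    - [[0, 0, 0], [-1, 0, 0], 1]

```text
time: 8.9
tool_pos: [0.5823, 0.0557, 0.2392]
eef_rot: [0.26, 1.568, -0.198]
ft_force: [-0.2, 0.3, -2.5]
grip_width: 0.023
```

Call:
jog_arm:
  increments:
    - [[0, 0, 0], [-1, 0, 0], 1]
    - [[0, 0, 0], [-1, 0, 0], 1]
    - [[0, 0, 0], [-1, 0, 0], 1]
    - [[0, 0, 0], [-1, 0, 0], 1]
    - [[0, 0, 0], [-1, 0, 0], 1]
    - [[0, 0, 0], [-1, 0, 0], 1]
    - [[0, 0, 0], [-1, 0, 0], 1]
    - [[0, 0, 0], [-1, 0, 0], 1]
    - [[0, 0, 0], [-1, 0, 0], 1]
    - [[0, 0, 0], [-1, 0, 0], 1]

```text
time: 9.9
tool_pos: [0.5823, 0.0557, 0.2392]
eef_rot: [-0.677, 1.437, 0.738]
ft_force: [-0.3, 0.4, -1.2]
grip_width: 0.0228
```

Call:
jog_arm:
  increments:
    - [[0, 0, 0], [-1, 0, 0], 1]
    - [[0, 0, 0], [-1, 0, 0], 1]
    - [[0, 0, 0], [-1, 0, 0], 1]
    - [[0, 0, 0], [-1, 0, 0], 1]
    - [[0, 0, 0], [-1, 0, 0], 1]
    - [[0, 0, 0], [0, 0, 0], 1]

```text
time: 10.5
tool_pos: [0.5823, 0.0558, 0.2392]
eef_rot: [-1.128, 1.214, 1.181]
ft_force: [-0.4, 0.0, -1.3]
grip_width: 0.023
```

```bash
python3 - <<'E'
from h import *
s=readout.observe(); print(s["time"],s["tool_pos"],np.round(s["joint_pos"],2),s["grip_width"])
M=R.from_rotvec(s["eef_rot"]).as_matrix();print(M.round(3))
print("turn fix (units)", (M.T@np.cross(M[:,0],[0,0,-1])/.12).round(2))
im,P=cloud("side")
Q=P[(abs(P[...,0]-s["tool_pos"][0])<.03)&(abs(P[...,1]-s["tool_pos"][1])<.03)&(P[...,2]>.13)&(P[...,2]<.24)]
for z in np.arange(.15,.24,.01):
    q=Q[abs(Q[:,2]-z)<.005]; print(round(z,2),len(q),q.mean(0).round(4) if len(q) else "")
a=px("side",s["tool_pos"]); cv2.imwrite("pics/s3.png",cv2.resize(im[a[1]-70:a[1]+70,a[0]-70:a[0]+70,::-1],(560,560)))
E
```

```text
10.5 [0.582278   0.05575099 0.23922278] [0.07 0.36 0.03 1.24 0.04 0.14] 0.023001549253820936
[[-0.003 -0.998  0.067]
 [ 0.04   0.067  0.997]
 [-0.999  0.006  0.04 ]]
turn fix (units) [ 0.    0.33 -0.05]
0.15 0 
0.16 7 [0.5789 0.0629 0.1618]
0.17 23 [0.5782 0.0623 0.1689]
0.18 26 [0.578  0.0629 0.1806]
0.19 22 [0.5784 0.0622 0.1908]
0.2 21 [0.5779 0.0625 0.2005]
0.21 12 [0.5776 0.0622 0.2077]
0.22 4 [0.5779 0.0706 0.2243]
0.23 157 [0.5743 0.0652 0.2308]
```

View pics/s3.png

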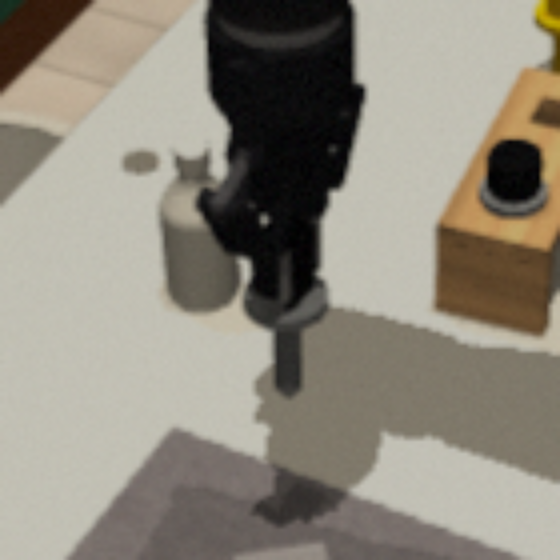

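Call:
jog_arm:
  increments:
    - [[0, 0, 0], [-0.44, 0.33, -0.05], 1]
    - [[0, -0.05, 0.9], [0, 0, 0], 1]
    - [[0, -0.05, 0.9], [0, 0, 0], 1]
    - [[0, -0.05, 0.9], [0, 0, 0], 1]
    - [[0, -0.05, 0.9], [0, 0, 0], 1]
    - [[0, -0.05, 0.93], [0, 0, 0], 1]
    - [[0, 0, 0], [0, 0, 0], 1]

```text
time: 11.25
tool_pos: [0.5919, 0.1951, 0.2389]
eef_rot: [-1.199, 1.213, 1.2]
ft_force: [-0.9, 1.2, -1.7]
grip_width: 0.023
```

```bash
cat > chk.py <<'E'
from h import *
s=readout.observe(); t=s["tool_pos"]; print(s["time"],t,np.round(s["joint_pos"],2),s["grip_width"],s["ft_force"])
M=R.from_rotvec(s["eef_rot"]).as_matrix();print(M.round(3))
print("turn fix (units)", (M.T@np.cross(M[:,0],[0,0,-1])/.12).round(2))
im,P=cloud("side"); f=t[2]-.082
for z in np.arange(f+.01,f+.065,.01):
    Q=P[(abs(P[...,0]-t[0])<.025)&(abs(P[...,1]-t[1])<.025)&(abs(P[...,2]-z)<.005)]; print(round(z,3),len(Q),Q.mean(0).round(4) if len(Q) else "")
E
python3 chk.py
```

```text
11.25 [0.59187347 0.19507604 0.23893572] [0.32 0.43 0.13 1.27 0.   0.33] 0.023000693794435253 [-0.87949745  1.19792971 -1.66418423]
[[ 0.001 -1.     0.013]
 [ 0.002  0.013  1.   ]
 [-1.    -0.001  0.002]]
turn fix (units) [0.   0.02 0.01]
0.167 23 [0.5883 0.1998 0.1679]
0.177 20 [0.5872 0.1984 0.1775]
0.187 28 [0.5887 0.1994 0.1872]
0.197 24 [0.5873 0.2    0.1983]
0.207 6 [0.5886 0.2003 0.2042]
0.217 1 [0.5745 0.2076 0.2211]
```

Call:
jog_arm:
  increments:
    - [[0.5, 0, -0.08], [0, 0, 0], 1]
    - [[0.8, 0, 0], [0, 0, 0], 1]
    - [[0.8, 0, 0], [0, 0, 0], 1]
    - [[0.8, 0, 0], [0, 0, 0], 1]
    - [[0.8, 0, 0], [0, 0, 0], 1]
    - [[0, 0, 0], [0, 0, 0], 1]

```text
time: 11.9
tool_pos: [0.5888, 0.1873, 0.1247]
eef_rot: [-1.196, 1.223, 1.2]
ft_force: [-0.5, -0.0, -2.8]
grip_width: 0.023
```

Call:
jog_arm:
  increments:
    - [[-0.04, 0, -0.25], [0, 0, 0], 1]
    - [[0, -0.06, -0.3], [0.83, 0, 0], 1]
    - [[0, -0.06, -0.3], [0.83, 0, 0], 1]
    - [[0, -0.06, -0.3], [0.83, 0, 0], 1]
    - [[0, -0.06, -0.3], [0.83, 0, 0], 1]
    - [[0, 0, 0], [0, 0, 0], 1]

```text
time: 12.5
tool_pos: [0.5941, 0.1452, 0.1316]
eef_rot: [-0.898, 1.372, 0.898]
ft_force: [0.2, 4.0, -1.1]
grip_width: 0.023
```

```bash
cat > plan.py <<'E'
import sys; from h import *
s=readout.observe(); t=np.array(s["tool_pos"]); M=R.from_rotvec(s["eef_rot"]).as_matrix()
Pv=np.array([.4995,.1615]); H=np.array([.5685,.1015]); b=-.013
q=-(np.arctan2(M[1,2],M[0,2])-np.pi/2)+b
d=t[:2]-Pv; print(s["time"],t.round(4),"tilt",(M.T@np.cross(M[:,0],[0,0,-1])/.12).round(2),"q tool",q.round(3),"F",np.round(s["ft_force"],1),s["grip_width"])
a=np.array([np.cos(q-b),-np.sin(q-b)]); n=np.array([-a[1],a[0]])
r=np.hypot(*d); ang=-(np.arctan2(d[1],d[0])-b); print("r",r.round(4),"q pin",(ang+np.arcsin(.018/r)).round(3),"along/normal",(d@a).round(4),(d@n).round(4))
g=np.r_[H-t[:2],0]; print("to hole (tool units)",(M.T@g/.03).round(2), "mm",(g*1000).round(1))
E
python3 plan.py
```

```text
12.5 [0.5941 0.1452 0.1316] tilt [0.   0.04 0.02] q tool 0.401 F [ 0.2  4.  -1.1] 0.02299162822585407
r 0.096 q pin 0.347 along/normal 0.0931 0.0231
to hole (tool units) [-0.01  0.19 -1.67] mm [-25.6 -43.7   0. ]
```

Call:
jog_arm:
  increments:
    - [[0.03, -0.04, -0.335], [0.83, 0, 0], 1]
    - [[0.03, -0.04, -0.335], [0.83, 0, 0], 1]
    - [[0.03, -0.04, -0.335], [0.83, 0, 0], 1]
    - [[0.02, -0.04, -0.335], [0.83, 0, 0], 1]
    - [[0, -0.04, -0.335], [0.83, 0, 0], 1]
    - [[0, 0, 0], [0, 0, 0], 1]
    - [[0, 0, 0], [0, 0, 0], 1]

```text
time: 13.2
tool_pos: [0.5733, 0.1019, 0.129]
eef_rot: [-0.519, 1.498, 0.517]
ft_force: [4.9, 1.3, 1.1]
grip_width: 0.0232
```

```bash
python3 plan.py; python3 - <<'E'
from h import *
im,P=cloud("side"); s=readout.observe();t=s["tool_pos"]
print(eyes.silhouettes("side","slim_pin_grip")[0]["conf"]) if 0 else None
for z in (.055,.065,.075,.085,.095,.105):
    Q=P[(abs(P[...,0]-t[0])<.03)&(abs(P[...,1]-t[1])<.03)&(abs(P[...,2]-z)<.005)]; print(z,len(Q),Q.mean(0).round(4) if len(Q) else "")
spots("side",["slim_pin_tip","pin_hole"],1)
a=px("side",[.5685,.1015,.06]); cv2.imwrite("pics/s4.png",cv2.resize(im[a[1]-60:a[1]+60,a[0]-80:a[0]+80,::-1],(800,600),interpolation=cv2.INTER_CUBIC))
im,_=eyes.grab_frame("wrist"); cv2.imwrite("pics/w4.png",im[...,::-1]); spots("wrist",["slim_pin_tip","pin_hole","clamp_side","pivot"],1)
E
```

```text
13.2 [0.5733 0.1019 0.129 ] tilt [-0.    0.08  0.04] q tool 0.895 F [4.9 1.3 1.1] 0.023189791744535317
r 0.0948 q pin 0.857 along/normal 0.0923 0.0215
to hole (tool units) [-0.    0.09 -0.13] mm [-4.8 -0.4  0. ]
0.055 18 [0.5628 0.1089 0.0563]
0.065 132 [0.5591 0.0955 0.0656]
0.075 17 [0.5683 0.1047 0.0744]
0.085 20 [0.5693 0.106  0.0849]
0.095 9 [0.5699 0.1071 0.0927]
0.105 0 
side slim_pin_tip 0.75 [0.575 0.099 0.05 ] [292, 286] {}
side pin_hole 0.72 [0.568 0.102 0.038] [294, 291] {}
wrist slim_pin_tip 0.81 [0.576 0.1   0.047] [325, 249] {}
wrist pin_hole 0.86 [0.568 0.101 0.041] [316, 238] {}
wrist clamp_side 0.93 [0.567 0.104 0.056] [318, 242] {}
```

View pics/s4.png

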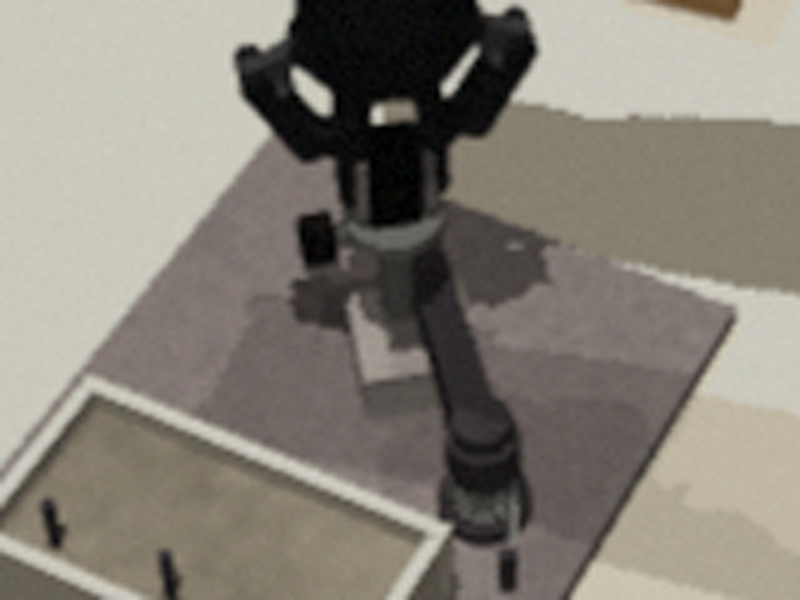

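View pics/w4.png

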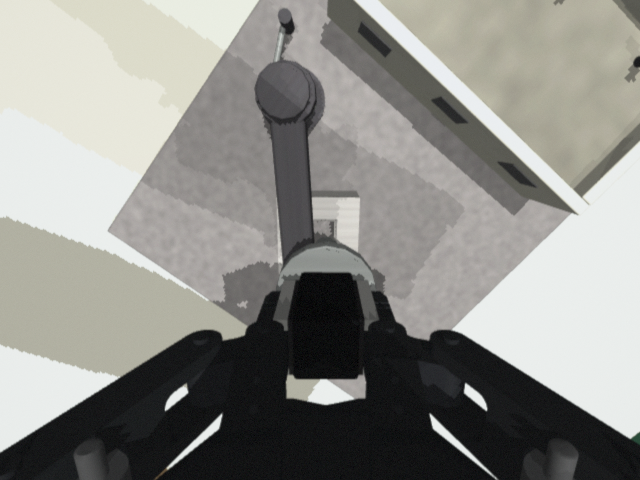

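Both views show the pin holding the arm back over the block. The pin is about 5–6 mm short of the hole, mostly along the arm. Correcting.

Call:
jog_arm:
  increments:
    - [[0, 0.15, -0.15], [0, 0.08, 0.04], 1]
    - [[0, 0, 0], [0, 0, 0], 1]
    - [[0, 0, 0], [0, 0, 0], 1]

```text
time: 13.9
tool_pos: [0.567, 0.1031, 0.1283]
eef_rot: [-0.52, 1.509, 0.52]
ft_force: [5.2, 1.9, 0.6]
grip_width: 0.0231
```

```bash
python3 plan.py; python3 - <<'E'
from h import *
for c in("side","wrist"):
    eyes.grab_frame(c); spots(c,["slim_pin_tip","pin_hole"],1)
E
```

```text
13.9 [0.567  0.1031 0.1283] tilt [ 0.   -0.01 -0.  ] q tool 0.894 F [5.2 1.9 0.6] 0.023097969940960653
r 0.0893 q pin 0.903 along/normal 0.0876 0.0172
to hole (tool units) [-0.   -0.07  0.01] mm [ 1.5 -1.6  0. ]
side slim_pin_tip 0.7 [ 0.628 -0.47   0.001] [362, 166] {}
side pin_hole 0.68 [0.567 0.103 0.039] [294, 291] {}
wrist slim_pin_tip 0.58 [0.568 0.103 0.046] [325, 244] {}
wrist pin_hole 0.67 [0.568 0.104 0.045] [326, 243] {}
```

Call:
jog_arm:
  increments:
    - [[0.15, -0.03, 0], [0, 0, 0], 1]
    - [[0.15, 0, 0], [0, 0, 0], 1]
    - [[0.15, 0, 0], [0, 0, 0], 1]
    - [[0.15, 0, 0], [0, 0, 0], 1]
    - [[0, 0, 0], [0, 0, 0], 1]

```text
time: 14.7
tool_pos: [0.5665, 0.1026, 0.1095]
eef_rot: [-0.519, 1.511, 0.521]
ft_force: [4.1, 3.1, -1.7]
grip_width: 0.0227
```

Call:
jog_arm:
  increments:
    - [[0.15, 0, 0], [0, 0, 0], 1]
    - [[0.15, 0, 0], [0, 0, 0], 1]
    - [[0.12, 0, 0], [0, 0, 0], 1]
    - [[0.1, 0, 0], [0, 0, 0], 1]
    - [[0, 0, 0], [0, 0, 0], 1]

```text
time: 15.2
tool_pos: [0.5663, 0.1025, 0.0939]
eef_rot: [-0.519, 1.511, 0.521]
ft_force: [4.2, 2.2, -2.1]
grip_width: 0.0229
```

Call:
jog_arm:
  increments:
    - [[0.06, 0, 0], [0, 0, 0], 1]
    - [[0, 0, 0], [0, 0, 0], 1]

```text
time: 15.4
tool_pos: [0.5665, 0.1026, 0.0936]
eef_rot: [-0.519, 1.51, 0.521]
ft_force: [3.0, 2.0, 6.5]
grip_width: 0.0231
```

Call:
jog_arm:
  increments:
    - [[0.05, 0, 0], [0, 0, 0], 1]
    - [[0, 0, 0], [0, 0, 0], 1]

```text
time: 15.6
tool_pos: [0.5666, 0.1026, 0.0935]
eef_rot: [-0.519, 1.509, 0.52]
ft_force: [0.1, 1.8, 14.9]
grip_width: 0.023
```

Call:
jog_arm:
  increments:
    - [[-0.08, 0, 0], [0, 0, 0], 1]
    - [[0, 0, 0], [0, 0, 0], 0.6]
    - [[0, 0, 0], [0, 0, 0], 0.2]
    - [[0, 0, 0], [0, 0, 0], 0]
    - [[0, 0, 0], [0, 0, 0], 0]
    - [[0, 0, 0], [0, 0, 0], 0]
    - [[0, 0, 0], [0, 0, 0], 0]

```text
time: 16.3
tool_pos: [0.5627, 0.1011, 0.0913]
eef_rot: [-0.517, 1.519, 0.519]
ft_force: [-0.4, -0.2, 0.3]
grip_width: 0.0855
```

Call:
jog_arm:
  increments:
    - [[-0.3, 0, 0], [0, 0, 0], 0]
    - [[-0.6, 0, 0], [0, 0, 0], 0]
    - [[-0.9, 0, 0], [0, 0, 0], 0]
    - [[-0.9, 0, 0], [0, 0, 0], 0]
    - [[-0.9, 0, 0], [0, 0, 0], 0]
    - [[-0.9, 0, 0], [0, 0, 0], 0]
    - [[-0.9, 0, 0], [0, 0, 0], 0]
    - [[0, 0, 0], [0, 0, 0], 0]
    - [[0, 0, 0], [0, 0, 0], 0]

```text
time: 17.2
tool_pos: [0.565, 0.1016, 0.2546]
eef_rot: [-0.517, 1.516, 0.518]
ft_force: [-0.1, 0.1, -0.9]
grip_width: 0.0852
```

```bash
python3 - <<'E'
from h import *
s=readout.observe(); print(s["time"],s["tool_pos"],s["grip_width"],s["ft_force"])
im,P=cloud("wrist"); cv2.imwrite("pics/w5.png",im[...,::-1]); spots("wrist",["slim_pin_grip","slim_pin_tip","clamp_side","pivot"],1)
for a,b,r in((.11,.145,.03),(.08,.095,.035)):
    Q,q=face(P,(.5685,.1015),r,a,b); print(len(Q),np.median(Q,0).round(4),np.round(q[0],4),np.round(q[1],4))
im,_=shot("side","s5.png")
spots("side",["slim_pin_grip","stout_pin_grip"],4)
E
```

```text
17.2 [0.56502765 0.10162608 0.25458681] 0.08519469999211873 [-0.06094969  0.14092986 -0.91430845]
wrist slim_pin_grip 0.8 [0.571 0.098 0.105] [331, 229] {}
wrist clamp_side 0.57 [0.564 0.103 0.051] [328, 208] {}
wrist pivot 0.94 [0.495 0.162 0.046] [309, 114] {}
1008 [0.5682 0.1072 0.1301] [0.5695 0.1055] [0.0236 0.0242]
1076 [0.5605 0.1134 0.0844] [0.5673 0.1073] [0.0473 0.0419]
side slim_pin_grip 0.87 [0.568 0.104 0.108] [292, 272] {}
side slim_pin_grip 0.69 [ 0.625 -0.474  0.098] [365, 140] {}
side slim_pin_grip 0.56 [ 0.512 -0.446  0.098] [397, 154] {}
side stout_pin_grip 0.7 [ 0.571 -0.243  0.103] [351, 187] {}
```

View pics/w5.png

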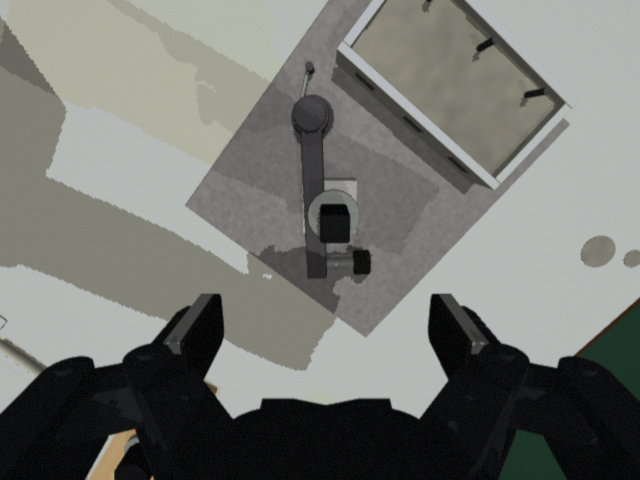

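View pics/s5.png

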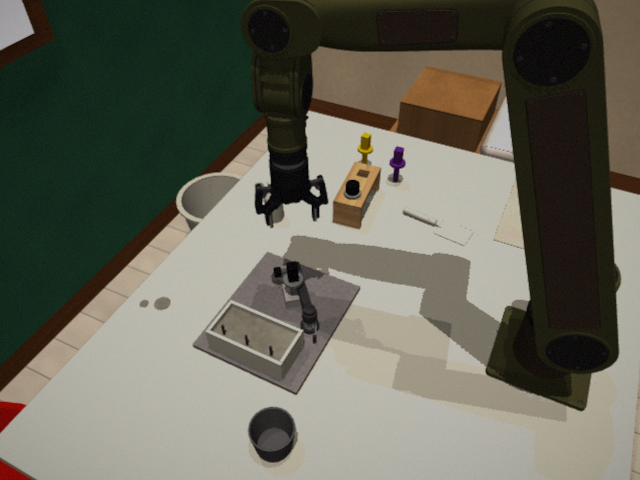

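The pin stands in the hole with its top at z≈0.130–0.132, so it is bottomed. The arm rests on it, the stout pin is in the rack, and the gripper is clear.

```bash
python3 -c "
from h import *
print(close_job())"
```

```text
the job is handed in; nothing more can be done
None
```

The slim pin is standing fully down in the hole with the clamp arm resting against it. I handed the job in at about 17.5 s of the 43 s allowed. `close_job()` gives no verdict.

**What I did:** I took the slim pin (the black square grip) out of the rack and lowered its shank between the arm and the form. I pushed the arm back with the shank to about 0.9 rad, set the pin in the hole, opened the gripper and lifted clear.

**Last checks:**
- **Pin seated:** the downward force rose to 15 N when it reached the bottom. Depth readings put the grip top at 130 mm and the flange at about 84 mm; fully seated would be 132 mm and 86 mm, so both agree to about 2 mm.
- **Pin lean:** the grip-top centre sits about 4 mm from my estimate of the hole centre. That fits the play in the hole under the spring.
- **Arm held:** the last wrist picture shows the arm against the pin on its form side. I did not measure its final angle.
- **Other things:** the last side view shows the stout pin still in the rack. The tub, the knife and the yellow and purple look-alikes look unmoved. The gripper hides part of the bottle there, but the arm never went near it.

**What went wrong on the way:**
- **Joint limit:** joint 6 reached its range limit while I carried the pin across, and the tool tilted by about 0.04 rad. I turned it half a turn the other way and levelled it.
- **Bad detection:** one network report placed the slim pin's foot at the yellow look-alike. I ignored it.

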